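# Level the tilting music-box bin

## Robot

A 7-joint arm with a two-finger parallel gripper is mounted at the origin on the work surface. World frame = base frame: x ahead of the robot, y to its left, z up, the work surface at z = 0. Lengths are in mm, angles in rad, forces in N, time in s.
With the tool pointing down it reaches from about 400 to 875 mm from the base axis. Payload 4.4 kg.
Tool frame: the origin (TCP) lies at the very end of the fingers, on their centre line; the grasp point (between the pads) lies 19 mm behind it (ctrl.grasp_offset is the distance from the TCP to the grasp point, in mm); z points along the fingers, y is the line along which they close (so a half turn about z gives the same grasp; the last joint's range is limited). The gripper opens to 85 mm and grips with 20 to 120 N. Pads are 22 mm wide; open, the fingers measure 114 mm over their backs; the gripper's body (76 mm by 85 mm) begins 54 mm behind the grasp point. The pads swing forward as they close: fully open they stand 13 mm farther back than shut.
Start: joints at [-1.397, 0.628, 0.038, 1.517, -0.027, 0.996, -0.02], TCP at [154.355, 631.421, 231.313] pointing down, gripper open.
Joint ranges: [-3.06, 3.06], [-0.37, 2.12], [-1.25, 1.32], [0.18, 2.47], [-1.1, 4.24], [0.23, 1.98], [-2.94, 2.94]. Speed limits (rad/s): [2.57, 2.57, 3.14, 3.14, 3.14, 3.14, 3.14].

## Interface

Orientations are given as [roll, pitch, yaw] about the fixed x, y, z axes, in that order (R = Rz(yaw) Ry(pitch) Rx(roll)).
In Python, from cell import status, cams, ctrl gives the robot as it stands.
- The arm moves only by the tool move_arm, never from a script. Its argument "plan" is a list of rows, each a list of 3 entries, a list of its own where there are three numbers: the shift along the world's x, y, z in mm, then the turn, a rotation vector about the world's x, y, z in degrees, then the opening, from 0 (shut) to 1 (fully open). In form: [[[x, y, z], [wx, wy, wz], gripper], ...]. A call has 1 to 10 rows; each row shifts and turns the commanded pose from where the row before left it; what a row does not reach is not made up. A row lasts 1/8 s, in which the tool goes at most 62.5 mm and 10.7 degrees, less where a joint would pass 70% of its speed; a pose out of reach is approached as far as the arm can. A call with a gripper value outside its range is refused whole. The fingers move at their own pace and stop on an object; the grip force is fixed at half the most. Time passes only in rows, so rows that do not move let the fingers close. It gives the time, the measured TCP pose, the force, the opening and the grip force at its end, in the units of the state.
- status.read_state(): the state, without advancing time (a new reading comes with each control period).
- cams.get_image(name): name is "scene" or "side" or "wrist"; returns the picture (420x560x3 uint8, blue, green, red); there is no depth.
- cams.camera_params(name): a dict with "K" (3x3 intrinsics, pixels), "k1" (the pictures are not rectified: a ray, as slopes to the right and down, at radius r is drawn at 1 + k1 r^2 times it, then the intrinsics apply), "pose" (4x4, takes a point from camera to world coordinates); the wrist camera has in their place "tool_from_camera" (4x4, takes a point from camera to tool coordinates, whose origin is the TCP and whose axes are the flange's). Camera axes: x right, y down, z forward; pixel columns grow to the right and rows downward; lengths in mm; the calibration is good to about 2 mm. A picture is of the moment at which its call begins: read the wrist's pose just before it. camera_params takes no time and is no camera call.
- ctrl.finish_job(): hands the job in; it is judged then, once.
The state is a dict: "clock": time; "qpos": joint angles; "qd": joint speeds; "tau": joint torques, N m; "eef_pos": TCP position; "tool_rot": TCP orientation; "force": force on the tool from outside, world axes, zero at the start; "torque": the same for the moment, N m; "width": finger opening in mm; "gripper_force": force on a finger pad.
Only numpy, scipy, OpenCV 4.12 (cv2) and the standard library are available. Lean on these libraries where they do the work, as an engineer would, in place of code of your own. Each camera call takes 0.05 s, during which the arm holds its last target. There are 200 camera calls.

## Task

Lay the spirit level lengthwise on the bare wooden ledge along the far side of the tilting bin and let go of it; then turn the wing-bar screw of the levelling foot until the level's bubble comes to rest between the two black lines. Then press down on the top of the level with about 10 newtons, and finish like that: the program ends with the fingers still pressing the level onto the ledge and the bubble still centred. Leave the other goods on the counter where they are.

Things in the scene. Friction and masses are not known exactly. Their poses are not given: they have to be found in the camera images.
- level: Loose aluminium spirit level: a bar 140 long (its x) x 26 wide (y) x 36 high (z), about 240 g, origin at the bar's centre, standing on its 140 x 26 underside. A clear vial 16 thick and 58 long lies along x in the middle of its top, with black lines at x = +-10. The outer 40 of each end are solid blocks, tops 18 above the origin; pressing anywhere on the top is fine.
- bubble (a joint): Position of the dark bubble (12 long) in the vial, in m along the level's own +x; 0 is midway between the black lines. It drifts to the higher end, about 13 mm for each 0.1 rad of slope (limits +-20 mm), and settles in about 1 s. Between the lines means within 3.5 mm of 0.
- tray: Tilting bin: a beech board 200 (x) x 260 (y) x 12 thick that rocks about its own x axis on pivots in a fixed stand. Origin at the board's centre, 75 above the counter; y runs along the board towards the levelling foot, z up. The robot-side part, x -100 to 20, is a clear acrylic bin, walls 55 high, with yellow music boxes fixed in it. At the start the foot end (+y) is low by 0.05 to 0.12 rad.
- ledge_mid (a point): Centre of the free ledge's surface: the strip of the tray's board on the side away from the robot, 80 wide (x) and 260 long (y), beyond the bin's wall. It tilts with the tray and has the tray's axes; 60 on the +x side of the tray's origin and 6 above it.
- foot_grip (a point): Middle of the wing bar on top of the levelling-foot screw, beyond the bin's +y end, 210 from the pivot, 124 above the counter. The bar is upright-sided, 54 long (along this point's x), 14 wide (y), top 12 above this point, underside 16 below it, on a round flange of radius 16.
- foot: The levelling-foot screw itself, origin on its vertical axis, 18 above the counter. It does not rise or sink and stays where it is left (0.15 N m stiff). Clockwise seen from above raises the foot end of the tray, 0.05 rad of tilt (6.5 mm of bubble) per rad of screw; anticlockwise lowers it. Starts need 1.0 to 2.3 rad clockwise; it can go 1.6 rad beyond level.
- music_box: Bystander: loose faded-yellow wooden music box, 104 x 74 x 50, standing on the left of the counter; it and the level may have exchanged places. Origin at the centre of its underside.
- music_box2: Bystander: loose faded-yellow music box 114 x 84 x 55 at the far side. Origin under its centre.
- windmill: Bystander: brass windmill figurine, 68 across, 165 high. Origin under its centre.
- teacup: Bystander: porcelain teacup-shaped box with lid, 80 across, 84 high, on the right. Origin under its centre.
- winding_key: Bystander: small chrome winding key lying flat, about 60 x 50 x 8, to the right of the bin, near the robot. Origin under its middle.
- snow_globe: Bystander: glass globe on a dark wooden foot, 72 across, 86 high, at the far side, left. Origin under its centre.
- pen_cup: Bystander: dark metal pen cup, 72 across, 90 high, on the right. Origin under its centre.
Things that resemble listed ones, but are neither listed nor needed, are in the scene too. Several things look just like the level: the one meant starts farthest to the robot's right.

How it is judged (in metres and radians):
On the way, in this order (a step that is already met when the one before it is completed fails the run):
1. the level lies lengthwise on the ledge, let go (contact force between level and tray above 1 N and contact force between the fingers and level below 0.1 N and z of level in the frame of tray between 0.019 and 0.029 m and x of level in the frame of tray between 0.028 and 0.095 m and y of level in the frame of tray between -0.08 and 0.08 m and angle between the x axis of level and the y axis of tray, either way round below 0.2 rad), for 0.2 s.
2. the screw has been turned until the bubble rests between the lines, nobody touching the level (value of joint bubble between -0.0035 and 0.0035 m and angle between tray's own z axis and vertical below 0.03 rad and contact force between the fingers and level below 0.1 N), for 0.4 s.
At the end, for the whole second after the job is handed in: The fingers push on the level with more than 4 N and it bears on the ledge with 6 to 30 N (its own weight of 2 to 3 N included); it lies flat on the ledge, within 0.2 rad of lengthwise; the bubble is within 3.5 mm of centre and the tray within 0.03 rad of level (contact force between the fingers and level above 4 N and contact force between level and tray between 6 and 30 N and value of joint bubble between -0.0035 and 0.0035 m and angle between tray's own z axis and vertical below 0.03 rad and z of level in the frame of tray between 0.019 and 0.029 m and x of level in the frame of tray between 0.028 and 0.095 m and y of level in the frame of tray between -0.08 and 0.08 m and angle between the x axis of level and the y axis of tray, either way round below 0.2 rad); the arm keeps its last pose, push and grip.
It fails at once if another item was moved by more than 3 cm (distance of any of music_box, music_box2, windmill, teacup, winding_key, snow_globe, pen_cup from where it was at the start of the episode above 0.03 m).
It also fails if it takes over 67 s, if anything falls off the work surface, if the arm or the gripper's body presses on something with over 40 N, if the wrist force passes 120 N, or if a joint passes its speed limit or range.

## Working session

There is one attempt and no reset: what is moved stays moved. The work goes in short steps, Python scripts to look and compute and a tool call to move; the robot and the scene stay as the last step left them, time stands still between calls to the robot, and variables do not carry over. Pictures are saved under pics/ and viewed, at most 10 in all, crops included, and the job is handed in when it is done.

Besides the shell and the picture viewer there is one more tool, called after "Request:" as name(argument=value, ...) on one line, values as JSON. move_arm: Moves the arm, as the interface text tells. Its arguments: {"type":"object","properties":{"plan":{"type":"array","items":{"type":"array"}}},"required":["plan"]}

```bash
mkdir -p pics; ls
cat > h.py <<'E'
import numpy as np, cv2
from cell import status, cams, ctrl
from scipy.spatial.transform import Rotation as R
def pose(name):
    p=cams.camera_params(name)
    if 'pose' in p: return p,np.array(p['pose'])
    s=status.read_state(); T=np.eye(4); T[:3,:3]=R.from_euler('xyz',s['tool_rot']).as_matrix(); T[:3,3]=s['eef_pos']
    return p,T@np.array(p['tool_from_camera'])
def ray(name,u,v,P=None):
    p,T=P or pose(name)
    d=np.array([0,0.,0,0,0]); d[0]=p['k1']
    x,y=cv2.undistortPoints(np.array([[[u,v]]],float),np.array(p['K'],float),d)[0,0]
    return T[:3,3],T[:3,:3]@np.array([x,y,1.])
def onz(name,u,v,z,P=None):
    o,d=ray(name,u,v,P); return o+d*(z-o[2])/d[2]
def px(name,X,P=None):
    p,T=P or pose(name); c=T[:3,:3].T@(np.array(X,float)-T[:3,3]); a=c[:2]/c[2]
    a=a*(1+p['k1']*(a@a)); K=np.array(p['K']); return K[:2,:2]@a+K[:2,2]
def grab(name,f):
    P=pose(name); im=cams.get_image(name); cv2.imwrite('pics/'+f,im); return im,P
E
python3 - <<'E'
from h import *
for n in('scene','side'):
    im,P=grab(n,n+'0.png'); print(n,P[1].round(2).tolist(),P[0]['K'],P[0]['k1'])
im,P=grab('wrist','wrist0.png'); print(P[0]['tool_from_camera'])
print(status.read_state())
E
```

```text
pics
scene [[0.82, 0.4, -0.4, 1033.48], [0.57, -0.57, 0.6, -765.01], [0.01, -0.72, -0.69, 958.51], [0.0, 0.0, 0.0, 1.0]] [[406.25299562   0.         276.59458444]
 [  0.         406.25299562 213.18891732]
 [  0.           0.           1.        ]] 0.009782944176680634
side [[0.76, -0.36, 0.53, -458.66], [-0.65, -0.43, 0.63, -1182.96], [-0.0, -0.83, -0.56, 1139.29], [0.0, 0.0, 0.0, 1.0]] [[515.84886505   0.         279.58325281]
 [  0.         515.84886505 213.67805838]
 [  0.           0.           1.        ]] -0.00881222173748223
[[-7.56617880e-04 -9.48612399e-01 -3.16439479e-01  8.07841416e+01]
 [ 9.99999628e-01 -8.49023211e-04  1.54141157e-04  2.23394095e-01]
 [-4.14884675e-04 -3.16439244e-01  9.48612688e-01 -1.42523958e+02]
 [ 0.00000000e+00  0.00000000e+00  0.00000000e+00  1.00000000e+00]]
{'clock': 0.15, 'qpos': array([-1.39679412,  0.62913959,  0.03845149,  1.51812381, -0.02701391,
        0.99634923, -0.02000562]), 'qd': array([-1.20139396e-03, -3.58405517e-03,  2.64915971e-05, -3.64619626e-03,
       -1.16187259e-03,  1.28701797e-05, -3.31734693e-04]), 'tau': array([ 1.70049247e-03, -5.63804698e+01,  1.22786477e+00, -1.93652254e+01,
        1.11779044e-02,  7.37663271e-03,  2.24681543e-06]), 'eef_pos': array([154.23259769, 630.93719759, 230.60121138]), 'tool_rot': array([-3.14009034e+00, -1.94237858e-06,  2.90177508e+00]), 'force': array([-0.6194901 ,  0.22093147, -1.17255338]), 'torque': array([ 0.02024043, -0.02303559, -0.04063727]), 'gripper_force': 0.0, 'width': 85.18988769438958}
```

View pics/scene0.png

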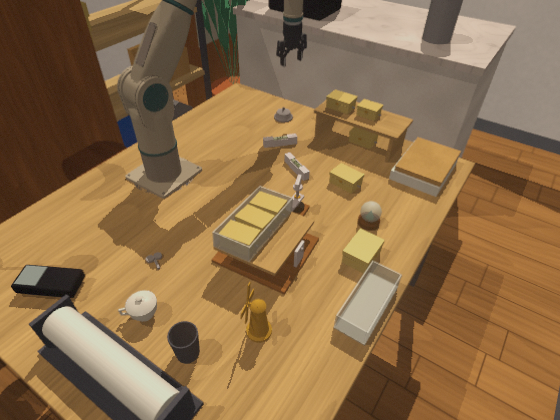

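View pics/side0.png

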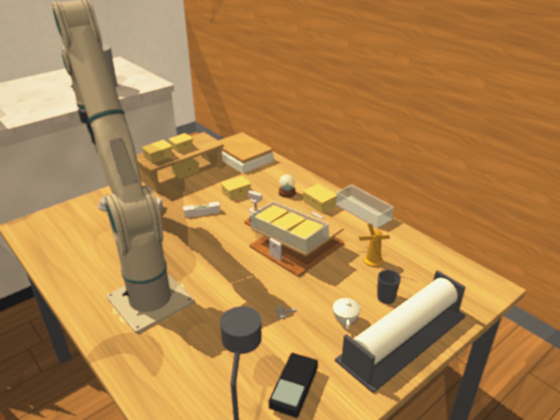

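Run:
```python
from h import *
a=cv2.imread('pics/scene0.png')[105:295,195:395]; b=cv2.imread('pics/side0.png')[170:280,90:350]
cv2.imwrite('pics/c1.png',np.vstack([cv2.resize(a,None,fx=3,fy=3,interpolation=cv2.INTER_CUBIC)]))
cv2.imwrite('pics/c2.png',cv2.resize(b,None,fx=3,fy=3,interpolation=cv2.INTER_CUBIC))
for uv in [(280,141),(296,166)]: print(onz('scene',*uv,30))
for uv in [(202,210),(145,205)]: print(onz('side',*uv,30))
print('bar',onz('scene',298,183,130),onz('side',255,195,130))
```

```text
[261.80376641 395.15575058  30.        ]
[404.70358774 291.52934242  30.        ]
[384.73487393 285.41470667  30.        ]
[233.4395421  461.97405135  30.        ]
bar [525.75202739 105.88440499 130.        ] [512.3213487  109.81238427 130.        ]
```

View pics/c1.png

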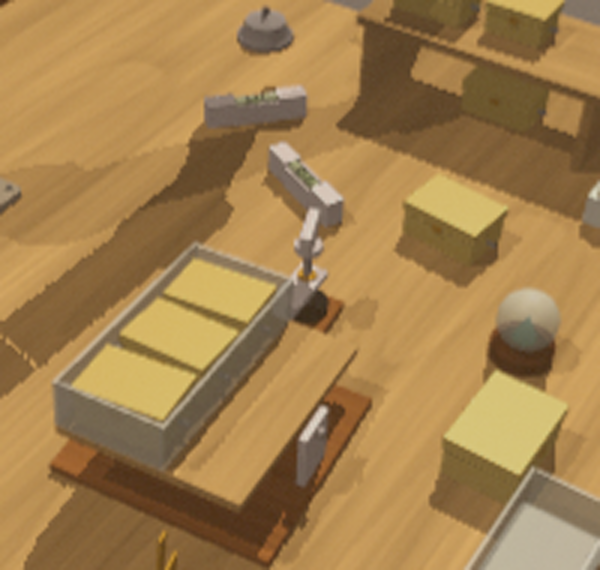

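View pics/c2.png

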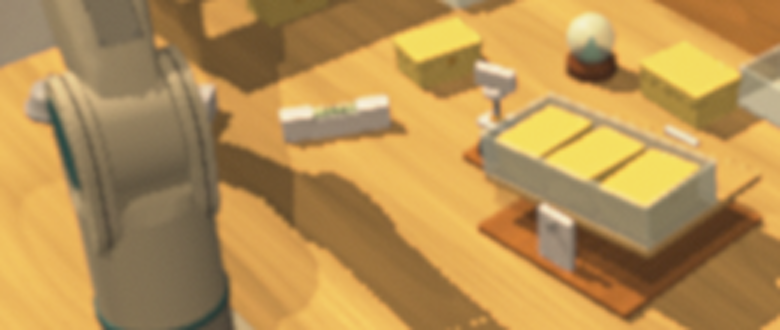

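Run:
```python
from h import *
f=lambda x,y:(195+x/3,105+y/3)
g=lambda x,y:(90+x/3,170+y/3)
S=lambda a,z:onz('scene',*a,z).round(0)[:2]
D=lambda a,z:onz('side',*a,z).round(0)[:2]
print('level top ends scene',S(f(283,148),36),S(f(331,205),36),'bottom near end',S(f(333,222),0))
print('level side',D(g(282,110),36),D(g(387,98),36), 'mid',D(g(335,105),36))
print('ledge corners',S(f(240,500),92),S(f(355,348),70), 'side far corner', D(g(760,180),70), D(g(648,255),92))
print('bin top corners',S(f(198,243),130),S(f(57,385),147),S(f(163,437),147),S(f(293,280),130))
print('bar ends',S(f(318,212),136),S(f(306,242),136),'side',D(g(476,64),136),D(g(514,72),136))
print('base corners',S(f(265,560),8),S(f(370,403),8),S(f(55,467),8))
s=status.read_state(); print(R.from_euler('xyz',s['tool_rot']).as_matrix().round(2))
```

```text
level top ends scene [348. 333.] [461. 267.] bottom near end [458. 280.]
level side [340. 343.] [460. 278.] mid [399. 308.]
ledge corners [ 651. -205.] [627.  40.] side far corner [ 663. -200.] [ 449. -238.]
bin top corners [438.  26.] [ 463. -227.] [ 580. -222.] [552.  34.]
bar ends [517. 137.] [534.  87.] side [505. 138.] [529.  92.]
base corners [ 673. -195.] [654.  34.] [ 438. -222.]
[[-0.97  0.24 -0.  ]
 [ 0.24  0.97 -0.  ]
 [ 0.   -0.   -1.  ]]
```

Request:
move_arm(plan=[[[31,-41,0],[0,0,-2],1],[[31,-41,0],[0,0,-2],1],[[31,-41,0],[0,0,-2],1],[[31,-41,0],[0,0,-2],1],[[31,-41,0],[0,0,-2],1],[[31,-41,0],[0,0,-2],1],[[31,-41,-10],[0,0,-2],1],[[31,-41,-10],[0,0,-2],1],[[0,0,0],[0,0,0],1]])

```text
clock: 1.27
eef_pos: [404.7, 298.7, 210.7]
tool_rot: [-3.139, 0.002, 2.614]
force: [0.7, 0.9, 0.2]
width: 85.5
gripper_force: 0.0
```

Run:
```python
from h import *
im,P=grab('wrist','w1.png'); print(P[1].round(2).tolist())
s=status.read_state(); print(s['clock'],s['eef_pos'],s['tool_rot'],s['qd'].round(3))
import pickle; pickle.dump(P,open('w1.pkl','wb'))
```

```text
[[0.5, 0.82, 0.27, 334.98], [0.86, -0.48, -0.16, 340.14], [-0.0, 0.32, -0.95, 353.08], [0.0, 0.0, 0.0, 1.0]]
1.325 [403.19676373 301.57718185 210.97724447] [-3.14044712e+00  5.40660754e-05  2.61828717e+00] [-0.048 -0.004 -0.046 -0.014 -0.011  0.002 -0.005]
```

View pics/w1.png

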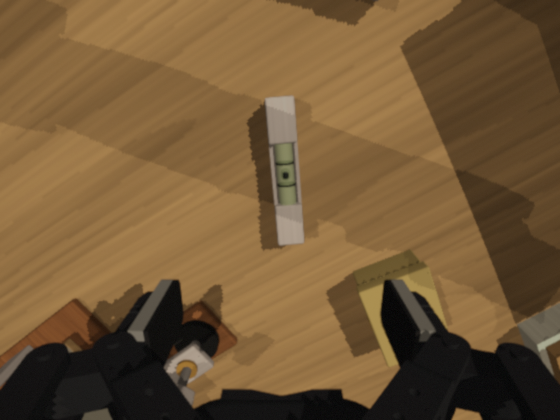

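Run:
```python
from h import *
import pickle; P=pickle.load(open('w1.pkl','rb'))
a=onz('wrist',280,97,36,P);b=onz('wrist',290.5,243,36,P); d=b-a
print(a,b,(a+b)/2,np.linalg.norm(d),np.degrees(np.arctan2(d[1],d[0])))
c=onz('wrist',212,343,108,P);print('flange',onz('wrist',186,368,108,P))
```

```text
[334.61648059 338.19577509  36.        ] [457.88502492 277.99903006  36.        ] [396.25075275 308.09740258  36.        ] 137.18156630815392 -26.028026453184825
flange [488.49549993 151.91623172 108.        ]
```

Request:
move_arm(plan=[[[-3,3,-40],[0,0,2],1],[[-3,3,-45],[0,0,2],1],[[0,0,-45],[0,0,0],0.8],[[0,0,-40],[0,0,0],0.7],[[0,0,-23],[0,0,0],0.7],[[0,0,-11],[0,0,0],0.7],[[0,0,0],[0,0,0],0],[[0,0,0],[0,0,0],0],[[0,0,0],[0,0,0],0],[[0,0,0],[0,0,0],0]])

```text
clock: 2.58
eef_pos: [396.7, 309.9, 8.3]
tool_rot: [3.14, 0.0, 2.692]
force: [-0.9, 0.1, 6.9]
width: 25.2
gripper_force: 60.8
```

Request:
move_arm(plan=[[[0,0,50],[0,0,0],0],[[0,0,60],[0,0,0],0],[[0,0,60],[0,0,0],0],[[20,-40,40],[0,0,-8],0],[[30,-48,0],[0,0,-8],0],[[30,-52,0],[0,0,-8],0],[[30,-52,0],[0,0,-8],0],[[30,-52,0],[0,0,-8],0],[[30,-52,0],[0,0,-9],0],[[30,-52,0],[0,0,-9],0]])

```text
clock: 3.82
eef_pos: [596.8, -40.0, 217.2]
tool_rot: [-3.142, -0.001, 1.675]
force: [0.4, 0.7, -2.3]
width: 24.9
gripper_force: 60.2
```

Request:
move_arm(plan=[[[13,-45,-10],[0,0,0],0],[[0,0,-10],[0,0,0],0],[[0,0,0],[0,0,0],0]])

```text
clock: 4.2
eef_pos: [608.0, -82.5, 196.0]
tool_rot: [-3.139, -0.002, 1.68]
force: [-0.6, 0.2, -2.2]
width: 25.0
gripper_force: 60.2
```

Run:
```python
from h import *
im,P=grab('wrist','w2.png'); sc,_=grab('scene','s2.png')
c=cv2.resize(sc[165:315,190:390],(800,600),interpolation=cv2.INTER_CUBIC)
cv2.imwrite('pics/s2c.png',c)
s=status.read_state(); print(s['clock'],s['eef_pos'],s['tool_rot'],s['qpos'].round(2),s['force'])
import pickle; pickle.dump(P,open('w2.pkl','wb'))
```

```text
4.3 [609.03981822 -81.56240753 197.17892894] [-3.14103862e+00 -1.60438039e-03  1.68221117e+00] [-0.15  0.64  0.39  1.66 -0.3   0.89  0.47] [ 0.0370788   0.14715015 -1.84032411]
```

View pics/w2.png

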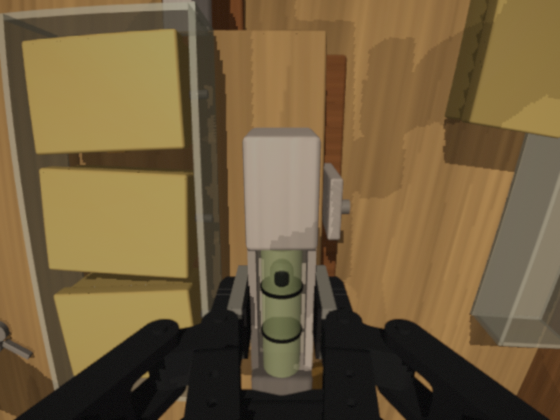

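Run:
```python
from h import *
import pickle; P=pickle.load(open('w2.pkl','rb'))
f=lambda u,v,z:onz('wrist',u,v,z,P).round(1)
a,b=f(216,32,70),f(325,32,70); print(a,b,np.linalg.norm(a-b),(a+b)/2)
e1,e2=f(325,36,70),f(326,140,76); d=e1-e2; print(e2,'yaw',np.degrees(np.arctan2(-d[0],d[1])))
print('bin top wall outer',f(193,10,126),f(210,330,142))
print('post',f(332,166,80),f(338,237,80),f(345,208,75))
```

```text
[548.8  38.   70. ] [625.   46.1  70. ] 76.62930248932197 [586.9   42.05  70.  ]
[635.5 -28.2  76. ] yaw 8.029249335762106
bin top wall outer [546.   39.9 126. ] [ 567.9 -154.3  142. ]
post [642.2 -46.3  80. ] [ 655.7 -102.2   80. ] [658.3 -79.1  75. ]
```

View pics/s2c.png

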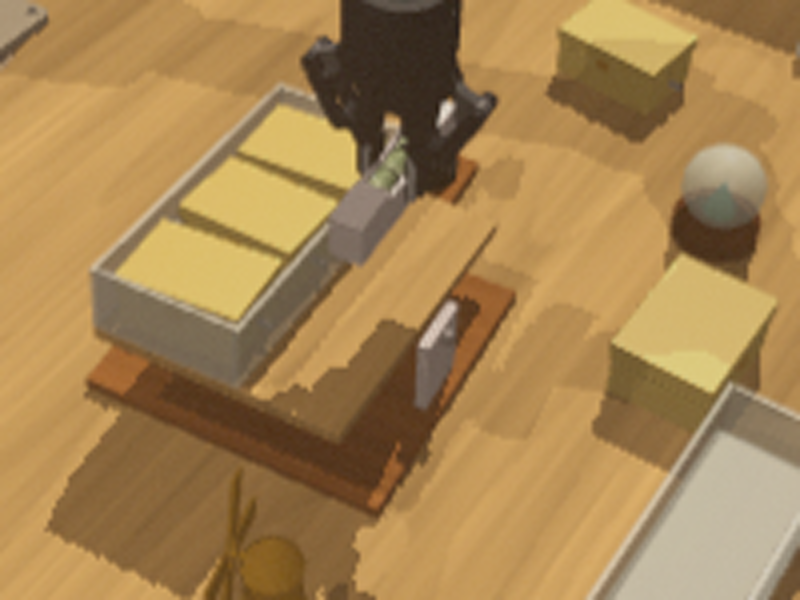

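Request:
move_arm(plan=[[[0,-2,-30],[-2.5,-0.25,0],0],[[0,0,-40],[-2.5,-0.25,0],0],[[0,0,-25],[0,0,0],0],[[0,0,-5],[0,0,0],0],[[0,0,-2],[0,0,0],0],[[0,0,0],[0,0,0],0]])

```text
clock: 5.05
eef_pos: [610.3, -85.7, 96.6]
tool_rot: [3.14, 0.088, 1.68]
force: [-0.7, -0.5, -3.2]
width: 25.1
gripper_force: 60.1
```

Request:
move_arm(plan=[[[0,0,-2],[0,0,0],0],[[0,0,-2],[0,0,0],0],[[0,0,-2],[0,0,0],0],[[0,0,0],[0,0,0],0]])

```text
clock: 5.55
eef_pos: [609.5, -85.6, 89.6]
tool_rot: [-3.141, 0.088, 1.68]
force: [-1.1, 1.0, 1.2]
width: 24.7
gripper_force: 60.7
```

Request:
move_arm(plan=[[[0,0,-1.5],[0,0,0],0],[[0,0,0],[0,0,0],0],[[0,0,0],[0,0,0],0.5],[[0,0,0],[0,0,0],0.5],[[0,0,0],[0,0,0],0.5],[[0,0,0],[0,0,0],0.5]])

```text
clock: 6.3
eef_pos: [610.1, -85.8, 88.2]
tool_rot: [3.141, 0.088, 1.68]
force: [1.3, -0.6, 4.3]
width: 42.7
gripper_force: 0.4
```

Request:
move_arm(plan=[[[0,0,15],[0,0,0],0.5],[[0,0,25],[0,0,0],0.5],[[0,0,40],[2.5,0.25,0],0.5],[[0,0,40],[2.5,0.25,0],0.5],[[0,0,0],[0,0,0],0.5],[[0,0,0],[0,0,0],0.5]])

```text
clock: 7.05
eef_pos: [608.7, -85.3, 207.6]
tool_rot: [-3.141, -0.001, 1.68]
force: [-0.2, 0.4, -0.6]
width: 42.7
gripper_force: 0.0
```

Run:
```python
from h import *
im,P=grab('wrist','w3.png')
s=status.read_state(); print(s['clock'],s['eef_pos'],s['tool_rot'],s['force'])
import pickle; pickle.dump(P,open('w3.pkl','wb'))
```

```text
7.1 [608.3867063  -84.87883227 206.93781662] [-3.13943141e+00 -8.00482403e-04  1.68049904e+00] [-0.19112159 -0.41915965  0.02959189]
```

View pics/w3.png

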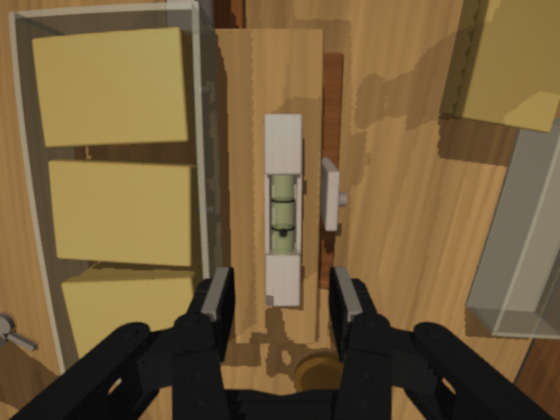

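Request:
move_arm(plan=[[[-15,35,18],[0,0,3],1],[[-15,35,18],[0,0,3],1],[[-15,35,18],[0,0,3],1],[[-15,35,18],[0,0,3],1],[[-15,35,18],[0,0,3],1],[[-13,24,0],[0,0,2],1],[[0,0,0],[0,0,0],1],[[0,0,0],[0,0,0],1]])

```text
clock: 8.1
eef_pos: [521.1, 112.7, 297.0]
tool_rot: [-3.14, 0.001, 1.976]
force: [-0.1, -0.9, 0.4]
width: 85.4
gripper_force: 0.0
```

Run:
```python
from h import *
im,P=grab('wrist','w4.png')
s=status.read_state(); print(s['clock'],s['eef_pos'],s['tool_rot'],s['qpos'].round(2))
import pickle; pickle.dump(P,open('w4.pkl','wb'))
print(px('wrist',[521,113,136],P))
```

```text
8.15 [521.35756047 112.29275815 297.11444521] [-3.14005440e+00  8.19621987e-04  1.97524715e+00] [-0.51  0.41  0.35  1.76 -0.16  1.01  0.31]
[281.04079611 191.23704528]
```

View pics/w4.png

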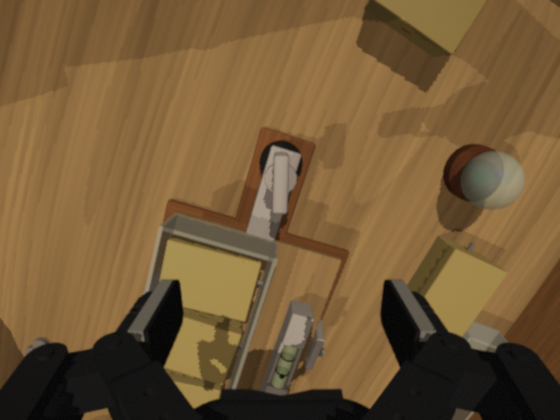

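Run:
```python
from h import *
import pickle; P=pickle.load(open('w4.pkl','rb'))
im=cv2.imread('pics/w4.png'); 
a=onz('wrist',282,153,136,P);b=onz('wrist',279.5,213,136,P);d=b-a
print(a,b,(a+b)/2,np.linalg.norm(d),np.degrees(np.arctan2(d[1],d[0])))
g=cv2.cvtColor(im,cv2.COLOR_BGR2HSV)
for v in range(140,225,8): print(v,[tuple(map(int,g[v,u,1:])) for u in range(262,302,4)])
# bubble profile in w3: darkness along the vial
im=cv2.imread('pics/w3.png'); print([(v,im[v,278:289].mean(0).round().astype(int).tolist()) for v in range(172,256,3)])
```

```text
[508.32276828 144.73270727 136.        ] [527.77038453  93.60824635 136.        ] [518.0465764  119.17047681 136.        ] 54.69844862058352 -69.17331114005411
140 [(170, 120), (171, 125), (171, 115), (172, 111), (174, 94), (166, 72), (173, 93), (173, 100), (174, 97), (175, 102)]
148 [(173, 122), (68, 30), (56, 91), (43, 166), (48, 155), (55, 116), (58, 53), (70, 22), (67, 23), (176, 81)]
156 [(64, 28), (66, 31), (42, 164), (52, 132), (46, 155), (48, 153), (49, 145), (49, 150), (51, 151), (48, 148)]
164 [(49, 26), (52, 128), (47, 158), (51, 144), (43, 166), (45, 166), (51, 155), (52, 137), (49, 150), (58, 88)]
172 [(85, 51), (48, 149), (50, 163), (49, 146), (45, 166), (46, 165), (51, 151), (51, 140), (54, 132), (70, 22)]
180 [(48, 153), (50, 164), (49, 156), (50, 147), (47, 167), (48, 165), (50, 147), (51, 139), (53, 140), (173, 100)]
188 [(46, 166), (51, 140), (52, 148), (52, 153), (48, 166), (48, 163), (52, 143), (53, 136), (142, 106), (179, 104)]
196 [(46, 165), (52, 103), (56, 105), (51, 155), (48, 166), (49, 160), (53, 135), (175, 89), (173, 103), (159, 98)]
204 [(48, 166), (50,
[... 268 characters left out ...]
 99), (183, 53), (180, 58), (161, 98), (143, 125), (140, 124)]
[(172, [134, 150, 165]), (175, [88, 117, 120]), (178, [95, 131, 132]), (181, [95, 131, 132]), (184, [95, 131, 132]), (187, [95, 131, 131]), (190, [95, 131, 131]), (193, [94, 132, 131]), (196, [87, 124, 123]), (199, [69, 103, 100]), (202, [46, 64, 64]), (205, [94, 131, 131]), (208, [94, 131, 131]), (211, [94, 131, 131]), (214, [94, 131, 131]), (217, [94, 131, 131]), (220, [94, 131, 131]), (223, [84, 121, 119]), (226, [78, 114, 111]), (229, [41, 57, 56]), (232, [39, 54, 53]), (235, [47, 67, 65]), (238, [85, 120, 119]), (241, [93, 130, 131]), (244, [93, 130, 131]), (247, [93, 130, 130]), (250, [91, 127, 127]), (253, [95, 130, 131])]
```

Request:
move_arm(plan=[[[-2,5,-40],[0,0,-2],1],[[0,0,-50],[0,0,0],0.8],[[0,0,-50],[0,0,0],0.7],[[0,0,-30],[0,0,0],0.7],[[0,0,-14],[0,0,0],0.7],[[0,0,0],[0,0,0],0],[[0,0,0],[0,0,0],0],[[0,0,0],[0,0,0],0],[[0,0,0],[0,0,0],0]])

```text
clock: 9.28
eef_pos: [517.6, 117.3, 115.1]
tool_rot: [-3.139, -0.0, 1.942]
force: [-5.4, -3.0, 4.7]
width: 12.8
gripper_force: 59.7
```

Request:
move_arm(plan=[[[0,0,0],[0,0,-6],0],[[0,0,0],[0,0,-10],0],[[0,0,0],[0,0,-10],0],[[0,0,0],[0,0,-10],0],[[0,0,0],[0,0,-10],0],[[0,0,0],[0,0,-10],0],[[0,0,0],[0,0,-10],0],[[0,0,0],[0,0,-10],0],[[0,0,0],[0,0,-10],0],[[0,0,0],[0,0,-10],0]])

```text
clock: 10.52
eef_pos: [518.0, 117.2, 115.1]
tool_rot: [-3.141, 0.002, 0.261]
force: [-5.9, -3.7, 3.1]
width: 12.8
gripper_force: 59.4
```

Request:
move_arm(plan=[[[0,0,0],[0,0,-5],0],[[0,0,0],[0,0,-5],0],[[0,0,0],[0,0,0],0],[[0,0,0],[0,0,0],0]])

```text
clock: 11.02
eef_pos: [518.0, 117.2, 115.1]
tool_rot: [3.142, 0.002, 0.091]
force: [-4.9, -4.2, 4.9]
width: 12.7
gripper_force: 59.7
```

Run:
```python
from h import *
s=status.read_state(); print(s['clock'],s['eef_pos'],s['tool_rot'],s['qpos'].round(2),s['torque'])
for X in ([608,-85,117],[602,-20,117]): print(px('wrist',X),px('scene',X),px('side',X))
```

```text
11.025 [517.99853607 117.15675662 115.05747473] [3.14157775e+00 1.57607779e-03 9.06750532e-02] [-0.76  0.77  0.78  1.97 -0.8   0.75 -0.97] [-0.70782754  1.03085286 -0.13563375]
[718.68769988 140.64902045] [286.46008325 231.9705215 ] [309.98645207 210.83782014]
[618.31113489 132.35668863] [296.87602545 218.0595608 ] [296.55693494 203.88755945]
```

Request:
move_arm(plan=[[[0,0,0],[0,0,0],0.6],[[0,0,0],[0,0,0],0.6],[[0,0,20],[0,0,0],0.6],[[0,0,50],[0,0,0],0.6],[[20,-45,22],[0,0,0],0.6],[[25,-55,0],[0,0,0],0.6],[[25,-55,0],[0,0,0],0.6],[[20,-47,0],[0,0,0],0.6],[[0,0,0],[0,0,0],0.6],[[0,0,0],[0,0,0],0.6]])

```text
clock: 12.28
eef_pos: [609.3, -82.7, 205.7]
tool_rot: [-3.14, 0.0, 0.092]
force: [0.8, 1.3, -1.1]
width: 51.5
gripper_force: 0.0
```

```bash
cat > bub.py <<'E'
from h import *
import sys
im,P=grab('wrist',sys.argv[1])
s=status.read_state(); print(s['clock'],s['eef_pos'],s['tool_rot'])
# sample along the level's top line: world positions s mm from its centre along tray y
ax=np.array([-.111,.994,0]); c=np.array([608,-85,117.]); nx=np.array([.994,.111,0])
ss=np.arange(-34,34.1,1); g=[]
for t in ss:
    row=[]
    for w in np.arange(-4,4.1,1):
        u,v=px('wrist',c+ax*t+nx*w,P); row.append(cv2.getRectSubPix(im,(1,1),(float(u),float(v)))[0,0].astype(int)[1])
    g.append((int(t),int(min(row)),int(np.mean(row))))
print(g)
u,v=px('wrist',c,P); print(u,v)
E
python3 bub.py w5.png
```

```text
12.325 [609.29211177 -81.75331782 205.62322138] [-3.13991819e+00  1.79888701e-04  9.35504105e-02]
[(-34, 186, 186), (-33, 182, 183), (-32, 164, 168), (-31, 133, 151), (-30, 103, 146), (-29, 92, 148), (-28, 91, 148), (-27, 90, 147), (-26, 90, 147), (-25, 91, 147), (-24, 91, 146), (-23, 92, 147), (-22, 94, 148), (-21, 94, 149), (-20, 94, 146), (-19, 94, 143), (-18, 93, 143), (-17, 92, 142), (-16, 91, 142), (-15, 89, 139), (-14, 79, 109), (-13, 61, 69), (-12, 73, 111), (-11, 90, 145), (-10, 92, 150), (-9, 92, 148), (-8, 91, 141), (-7, 90, 133), (-6, 91, 115), (-5, 51, 90), (-4, 47, 84), (-3, 47, 84), (-2, 49, 84), (-1, 51, 88), (0, 71, 102), (1, 88, 124), (2, 88, 135), (3, 88, 139), (4, 87, 143), (5, 86, 143), (6, 83, 132), (7, 67, 83), (8, 73, 92), (9, 85, 137), (10, 87, 145), (11, 88, 147), (12, 89, 148), (13, 91, 147), (14, 91, 145), (15, 92, 142), (16, 92, 142), (17, 92, 141), (18, 92, 142), (19, 91, 143), (20, 90, 143), (21, 89, 141), (22, 90, 141), (23, 89, 141), (24, 89, 140), (25, 90, 137), (26, 98, 126), (27, 139, 142), (28, 168, 171), (29, 178, 179), (30, 179, 180), (31, 179, 180), (32, 179, 180), (33, 179, 180), (34, 179, 180)]
284.9299633716062 221.54906789567775
```

Request:
move_arm(plan=[[[-2,21,-20],[0,0,0],0],[[-3,21,-20],[0,0,0],0],[[0,0,-20],[0,0,0],0],[[0,0,-13],[0,0,0],0],[[0,0,-5],[0,0,0],0],[[0,0,0],[0,0,0],0],[[0,0,0],[0,0,0],0],[[0,0,0],[0,0,0],0]])

```text
clock: 13.32
eef_pos: [604.7, -41.9, 128.4]
tool_rot: [3.141, -0.001, 0.091]
force: [-0.2, -0.2, 0.3]
width: 0.4
gripper_force: 0.0
```

Request:
move_arm(plan=[[[0,0,-2],[0,0,0],0],[[0,0,-2],[0,0,0],0],[[0,0,0],[0,0,0],0]])

```text
clock: 13.7
eef_pos: [604.2, -41.5, 123.6]
tool_rot: [-3.141, 0.0, 0.092]
force: [0.1, 0.4, -0.4]
width: 0.2
gripper_force: 0.0
```

Request:
move_arm(plan=[[[0,0,-2],[0,0,0],0],[[0,0,-2],[0,0,0],0],[[0,0,-1],[0,0,0],0],[[0,0,0],[0,0,0],0]])

```text
clock: 14.2
eef_pos: [604.3, -41.6, 118.7]
tool_rot: [-3.142, 0.0, 0.092]
force: [1.0, 0.3, -0.0]
width: 0.2
gripper_force: 0.0
```

Request:
move_arm(plan=[[[0,0,-1],[0,0,0],0],[[0,0,-1],[0,0,0],0],[[0,0,0],[0,0,0],0],[[0,0,0],[0,0,0],0]])

```text
clock: 14.7
eef_pos: [604.4, -41.6, 117.2]
tool_rot: [-3.141, -0.0, 0.092]
force: [-1.1, 1.9, 4.7]
width: 0.4
gripper_force: 2.4
```

Request:
move_arm(plan=[[[0,0,-1],[0,0,0],0],[[0,0,0],[0,0,0],0],[[0,0,0],[0,0,0],0],[[0,0,0],[0,0,0],0]])

```text
clock: 15.2
eef_pos: [604.4, -41.6, 117.1]
tool_rot: [-3.141, -0.001, 0.092]
force: [-3.0, 0.7, 11.7]
width: -0.3
gripper_force: 5.9
```

Request:
move_arm(plan=[[[0,0,0],[0,0,0],0],[[0,0,0],[0,0,0],0],[[0,0,0],[0,0,0],0],[[0,0,0],[0,0,0],0],[[0,0,0],[0,0,0],0],[[0,0,0],[0,0,0],0],[[0,0,0],[0,0,0],0],[[0,0,0],[0,0,0],0]])

```text
clock: 16.2
eef_pos: [604.4, -41.6, 117.1]
tool_rot: [-3.141, -0.001, 0.092]
force: [-3.7, 2.0, 11.8]
width: -0.1
gripper_force: 5.9
```

Run:
```python
from h import *
for i in range(4):
    im,P=grab('wrist','w6.png'); print(status.read_state()['force'].round(1))
sc,_=grab('scene','s6.png')
a=cv2.resize(sc[200:260,265:325],(400,400),interpolation=cv2.INTER_CUBIC); b=cv2.resize(im,(400,300))
cv2.imwrite('pics/f.png',np.hstack([a,np.vstack([b,np.zeros((100,400,3),np.uint8)])]))
```

```text
[-3.1  1.6 11. ]
[-3.9  1.6 11.4]
[-2.4  0.9 12.4]
[-2.7  0.4 12.1]
```

View pics/f.png

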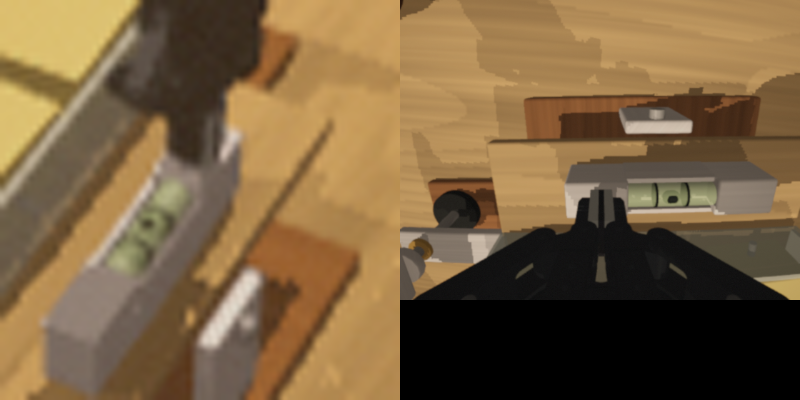

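The level lies flat on the ledge. The bubble's dark spot is midway between the black lines, at (672,198) in the right half of the picture, and the shut fingers press on the end block with about 12 N.

```bash
python3 -c "
from cell import ctrl
print(ctrl.finish_job())"
```

```text
the job is handed in; nothing more can be done
None
```

I handed the job in at about 16 s of the 67 s allowed: the level lies lengthwise on the ledge, the bubble is centred after 1.85 rad clockwise on the screw, and the fingers are pressing it down with about 12 N; no verdict came back.

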